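# Clear the screwdriver away and show the hooked lock cam to the camera

## Robot

A 6-joint arm with a two-finger parallel gripper is mounted at the origin on the work surface. World frame = base frame: x ahead of the robot, y to its left, z up, the work surface at z = 0. Lengths are in m, angles in rad, forces in N, time in s.
With the tool pointing down it reaches from about 0.4 to 0.825 m from the base axis. Payload 7 kg.
Tool frame: the origin (TCP) lies at the very end of the fingers, on their centre line; the grasp point (between the pads) lies 19 mm behind it; z points along the fingers, y is the line along which they close (so a half turn about z gives the same grasp; the last joint's range is limited). The gripper opens to 88 mm and grips with 3 to 60 N. Pads are 19 mm wide; open, the fingers measure 130 mm over their backs; the gripper's body (78 mm by 193 mm) begins 47 mm behind the grasp point.
Start: joints at [-0.842, 0.359, 0.012, 0, -1.224, -0.288], TCP at [0.288, -0.61, 0.227] pointing down, gripper open.
Joint ranges: [-3.07, 3.07], [-1.43, 2.12], [-1.02, 1.25], [-3.03, 1.67], [-3.05, -0], [-3.03, 3.03]. Speed limits (rad/s): [2.39, 2.39, 3.01, 3.14, 3.14, 3.14].

## Interface

Orientations are given as [roll, pitch, yaw] about the fixed x, y, z axes, in that order (R = Rz(yaw) Ry(pitch) Rx(roll)).
In Python, from station import * gives the robot as it stands.
- The arm moves only by the tool servo_tool, never from a script. Its argument "moves" is a list of rows, each an object of numbers: "jaw": the opening, from 0 (shut) to 1 (fully open); "dx", "dy", "dz": the shift along the world's x, y, z in m; "roll": the turn about the world's z in degrees. A call has exactly 10 rows; each row shifts and turns the commanded pose from where the row before left it; what a row does not reach is not made up. A row lasts 1/8 s, in which the tool goes at most 62.5 mm and 10.7 degrees, less where a joint would pass 70% of its speed; a pose out of reach is approached as far as the arm can. A call with a gripper value outside its range is refused whole. The fingers move at their own pace and stop on an object; "newtons" is the grip in N (left out, the last holds). Time passes only in rows, so rows that do not move let the fingers close, or fill a call up. It gives the time, the measured TCP pose, the force, the opening and the grip force at its end, in the units of the state.
- get_state(): the state, without advancing time (a new reading comes with each control period).
- grab_frame(name): name is "scene" or "top"; returns (picture, depth): 420x560x3 uint8, red, green, blue; 420x560 float32, m along the optical axis (not along the pixel's ray), 0 where there is no reading.
- calibration(name): a dict with "intrinsics" (3x3 intrinsics, pixels), "R" (3x3) and "t" (3): a world point X has camera coordinates R X + t. Camera axes: x right, y down, z forward; pixel columns grow to the right and rows downward; lengths in m; the calibration is good to about 2 mm. A picture is of the moment at which its call begins. calibration takes no time and is no camera call.
- job_done(): hands the job in; it is judged then, once.
The state is a dict: "t": time; "q": joint angles; "qd": joint speeds; "joint_efforts": joint torques, N m; "eef_pos": TCP position; "ee_rot": TCP orientation; "force": force on the tool from outside, world axes, zero at the start; "moment": the same for the moment, N m; "width": finger opening in m; "gripper_force": force on a finger pad.
Only numpy, scipy, OpenCV 4.12 (cv2) and the standard library are available. Lean on these libraries where they do the work, as an engineer would, in place of code of your own. Each camera call takes 0.05 s, during which the arm holds its last target. There are 200 camera calls.

## Task

Someone left the screwdriver standing in the socket right in front of the inspection camera: stand it in the tool cup and let go. Then lift the hooked lock cam (the one with a tooth on its side) out of the rack and finish while holding it still in the air in front of the lens: still upright, either flat face square to the lens, the middle of the cam centred on the lens and about 9 cm in front of it. Do not touch the camera, and leave the plain cam, the motor, the keypad faceplate, the screw jar and the lock case where they are.

Things in the scene. Friction and masses are not known exactly. Their poses are not given: they have to be found in the camera images.
- screwdriver: Screwdriver, 165 mm long, standing in the socket block (leaning up to 4 degrees). Origin at the shank's tip, 6 mm above the bench; z axis along it to the handle's end. Steel shank 6 mm thick from 0 to 80 mm; round blue handle 24 mm thick from 88 to 150 mm, slightly tapered above. Centre of mass 100 mm above the tip; 60 to 130 g.
- socket: Fixed aluminium block 50 x 60 x 36 mm (x, y, z) in front of the camera, with one 8 mm hole, 30 mm deep, in its middle. Origin at the centre of its underside on the bench. It stands exactly under the place where the cam is to be shown.
- cup: Fixed dark steel tool cup: round, 54 mm outside, 46 mm inside, rim 90 mm above the bench, on a 72 mm flange. Origin at the centre of its underside. A driver let go in it leans on the rim by up to about 25 degrees and its handle reaches up to 170 mm above the bench.
- cup_in (a point): Centre of the cup's inner floor, 5 mm above the bench; z up.
- rack: Fixed grey block 130 x 60 x 30 mm with two slots across it, 80 mm apart along its x axis, each 7 x 26 mm and 18 mm deep, in which the two cams stand upright; which cam is in which slot varies. Origin at the centre of its underside.
- hook_cam: Hooked lock cam, to be shown: nickel-plated blade 5 mm thick (x), 24 mm wide (y), 100 mm tall (z up), upright in the rack. Origin: centre of its lower end, 12 mm above the bench, 18 mm deep in the slot. A tooth juts from the +y edge out to y = 30 mm, 24 to 48 mm above the lower end; above 48 mm both edges are straight and free to pinch. 60 to 130 g.
- cam_mid (a point): The middle of the hooked cam's blade, on its centre line 50 mm above its lower end; axes as hook_cam.
- plain_cam: The other cam, same blade without a tooth (same frame), in the other slot. To be left standing there.
- camera: Fixed inspection camera on a stand: black body 90 x 54 x 50 mm, its top 185 mm above the bench, with a round lens barrel 42 mm in diameter. Origin on the bench under it; it looks level along its own -x axis.
- lens (a point): Centre of the lens's front face, 160 mm above the bench; axes as the camera's: -x is where it looks, y sideways, z up. The middle of the cam belongs at about x = -90 mm, y = 0, z = 0 in this frame.
- motor: Bystander: small grey stepper motor, 42 mm square, 56 mm tall with its shaft up. Origin under its centre.
- faceplate: Bystander: cream keypad faceplate 85 x 110 x 10 mm lying flat, 13 mm high with keys.
- screw_jar: Bystander: glass screw jar 52 mm in diameter, 60 mm tall.
- lock_case: Bystander: grey lock case 110 x 85 x 34 mm with a bolt sticking out at the side.
There are look-alikes about, which are no part of the job. What is meant by the screwdriver is not red, and is the smaller of those in its own colour. Leave any purple look-alike of the cup alone.

How it is judged:
By the outcome, as a careful person would: the job done as asked, in the order asked, and still so for the second after the job is handed in, while the arm keeps its last pose, push and grip.
It also fails if it takes over 64 s, if anything falls off the work surface, if the arm or the gripper's body presses on something with over 40 N, if the wrist force passes 120 N, or if a joint passes its speed limit or range.

## Working session

There is one attempt and no reset: what is moved stays moved. The work goes in short steps, Python scripts to look and compute and a tool call to move; the robot and the scene stay as the last step left them, time stands still between calls to the robot, and variables do not carry over. Pictures are saved under pics/ and viewed, at most 10 in all, crops included, and the job is handed in when it is done.

Besides the shell and the picture viewer there is one more tool, called after ">>>" in YAML: its name, and indented under it one key for each argument. servo_tool: Moves the arm, as the interface text tells. Its arguments: {"type":"object","properties":{"moves":{"type":"array","items":{"type":"object","properties":{"jaw":{"type":"number"},"dx":{"type":"number"},"dy":{"type":"number"},"dz":{"type":"number"},"roll":{"type":"number"}}}},"newtons":{"type":"number"}},"required":["moves"]}

```bash
mkdir -p pics; ls; cat > h.py <<'E'
from station import *
import numpy as np, cv2
def grab(n):
    im,d=grab_frame(n); np.savez(f'{n}.npz',im=im,d=d); return im,d
def cloud(n):
    z=np.load(f'{n}.npz'); im,d=z['im'],z['d']; c=calibration(n)
    K,R,t=map(np.array,(c['intrinsics'],c['R'],c['t']))
    v,u=np.indices(d.shape); r=np.stack([u,v,np.ones_like(u)],-1)@np.linalg.inv(K).T
    P=(r*d[...,None]-t)@R; P[d==0]=np.nan
    return im,P
def proj(n,X):
    c=calibration(n);K,R,t=map(np.array,(c['intrinsics'],c['R'],c['t']))
    p=(np.atleast_2d(X)@R.T+t)@K.T; return p[:,:2]/p[:,2:]
E
python3 - <<'E'
from h import *
for n in("scene","top"):
    im,d=grab(n); cv2.imwrite(f'pics/{n}0.png',cv2.resize(im[...,::-1],(800,600),interpolation=cv2.INTER_CUBIC))
    c=calibration(n); print(n,-np.array(c['R']).T@c['t'],np.array(c['R'])[2],(d==0).mean())
s=get_state();print(s['t'],s['eef_pos'],s['ee_rot'],s['width'])
E
```

```text
pics
scene [1.27852233 0.66520588 0.88524619] [-0.57757962 -0.55900501 -0.59490771] 0.013290816326530612
top [ 0.38906036 -0.04744545  1.50890068] [ 0.1138873   0.02067166 -0.99327859] 0.004179421768707483
0.1 [ 0.28779023 -0.61007806  0.22569907] [ 3.14005657e+00 -1.57518345e-04 -2.70088375e+00] 0.08722261186784393
```

View pics/scene0.png

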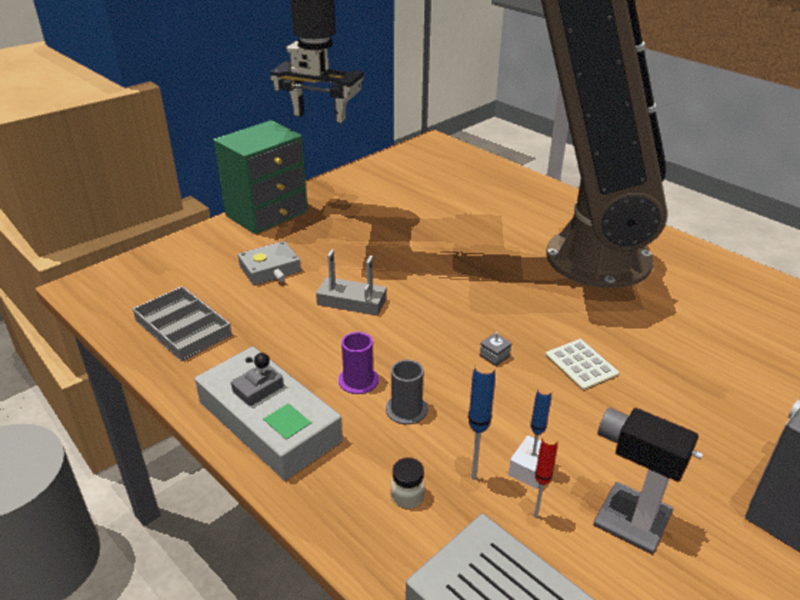

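View pics/top0.png

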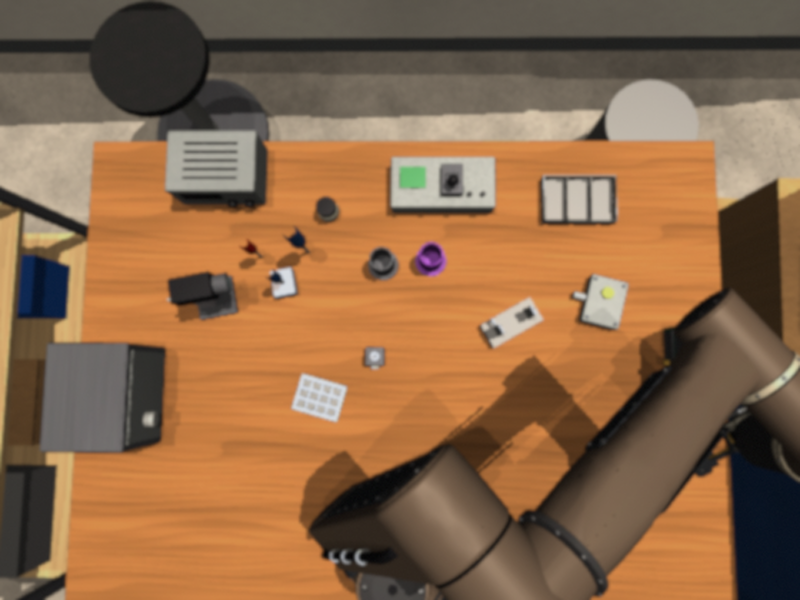

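The scene view shows the small blue driver in the white socket at about (535,440), the camera at (650,440) and the dark cup at (407,390). The rack is at (350,290), with cams at (332,270) and (370,278). The tall blue driver, the red driver and the purple cup are look-alikes.

```bash
python3 - <<'E'
from h import *
S,PS=cloud('scene'); T,PT=cloud('top')
def box(P,u0,v0,u1,v1):
    k=.7; return P[int(v0*k):int(v1*k),int(u0*k):int(u1*k)].reshape(-1,3)
def rect(name,p,z0,z1):
    p=p[(p[:,2]>z0)&(p[:,2]<z1)]; r=cv2.minAreaRect((p[:,:2]*1000).astype(np.float32))
    print(name,len(p),[np.round(x,1) for x in r], 'med',np.round(np.median(p,0)*1000,1))
rect('socket top T',box(PT,262,262,302,302),.03,.042)
rect('socket top S',box(PS,505,435,560,490),.03,.042)
rect('rack T',box(PT,472,290,550,352),.022,.036)
rect('rack S',box(PS,312,270,392,315),.024,.036)
rect('cams T',box(PT,472,290,550,352),.05,.14)
rect('cup rim T',box(PT,360,240,401,285),.08,.1)
rect('cup rim S',box(PS,385,355,430,385),.08,.1)
rect('cambody T',box(PT,160,260,235,320),.17,.2)
rect('cambody S',box(PS,595,400,705,480),.12,.2)
rect('cambody Stop',box(PS,595,400,705,480),.180,.2)
im=S[...,::-1]
def dump(n,p):
    for z in np.arange(.04,.18,.01):
        q=p[(p[:,2]>z)&(p[:,2]<z+.01)]
        if len(q): print(n,round(z+.005,3),len(q),np.round(q.mean(0)*1000,1),np.round(np.ptp(q,0)*1000,1))
p=box(PS,525,385,556,460); dump('driver',p)
dump('camR',box(PS,360,250,378,290)); dump('camL',box(PS,322,245,340,290))
A=cv2.resize(im[168:224,215:275],None,fx=6.6,fy=6.6,interpolation=cv2.INTER_CUBIC)
B=cv2.resize(im[265:375,340:500],None,fx=5,fy=5,interpolation=cv2.INTER_CUBIC)
A=A[:,:400];cv2.imwrite('pics/a.png',A);cv2.imwrite('pics/b.png',B)
E
```

```text
socket top T 202 [array([600.6, 269.4]), array([60.7, 50.8]), np.float64(12.0)] med [593.1 263.7  35. ]
socket top S 306 [array([600.4, 265.7]), array([62.2, 42.3]), np.float64(9.9)] med [609.7 262.6  35.7]
rack T 621 [array([ 510.7, -257.3]), array([ 60. , 131.5]), np.float64(29.8)] med [ 510.1 -257.6   29.2]
rack S 559 [array([ 509.9, -256. ]), array([ 69.2, 133.2]), np.float64(30.7)] med [ 512.6 -254.5   29.7]
cams T 89 [array([ 518. , -252.7]), array([41.2, 86. ]), np.float64(29.7)] med [ 514.2 -228.4   90. ]
cup rim T 78 [array([646.9,  39.5]), array([51.3, 52.4]), np.float64(88.2)] med [647.2  39.6  88.5]
cup rim S 193 [array([644.9,  41.1]), array([53.7, 51.4]), np.float64(46.2)] med [645.2  41.3  87.2]
cambody T 679 [array([570.5, 415.3]), array([ 55.8, 121.1]), np.float64(11.9)] med [568.9 419.7 182.8]
cambody S 2279 [array([568.4, 422.8]), array([ 58. , 131.6]), np.float64(10.9)] med [584.8 430.5 179.2]
cambody Stop 1081 [array([569.3, 417.5]), array([ 57.7, 119. ]), np.float64(11.2)] med [570.5 432.5 184.4]
driver 0.045 7 [599.2 270.9  43.7] [7.  5.1 6. ]
driver 0.055 10 [
[... 815 characters left out ...]

camR 0.075 15 [ 491.4 -218.3   75.2] [21.  11.4  9.4]
camR 0.085 11 [ 491.8 -218.9   84.9] [20.   9.4  7.5]
camR 0.095 10 [ 490.6 -219.    95.1] [18.8 11.3  8.5]
camR 0.105 16 [ 491.4 -218.2  105.4] [20.2 13.6  9. ]
camR 0.115 9 [ 489.9 -220.4  112.4] [21.  17.8  4.2]
camL 0.045 12 [ 529.  -288.8   44.4] [19.6 14.   8.7]
camL 0.055 16 [ 530.5 -288.9   54.3] [23.1 11.3  9.6]
camL 0.065 16 [ 529.  -289.3   64.9] [24.8 12.5  9.6]
camL 0.075 10 [ 532.8 -286.6   75.5] [20.8 15.5  9.1]
camL 0.085 13 [ 533.5 -286.4   84.7] [20.5 11.2  9.9]
camL 0.095 12 [ 529.8 -288.4   94.7] [18.6 11.3  8.8]
camL 0.105 16 [ 531.4 -288.3  105. ] [23.3 10.9  8.9]
camL 0.115 9 [ 529.1 -290.3  111.9] [20.9  9.4  4.3]
```

View pics/a.png

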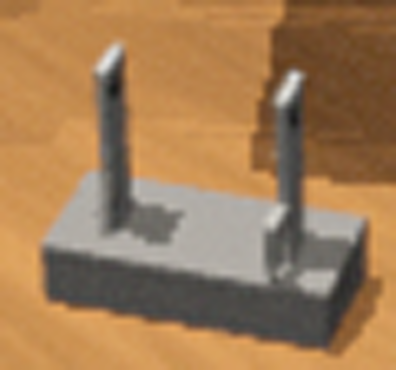

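View pics/b.png

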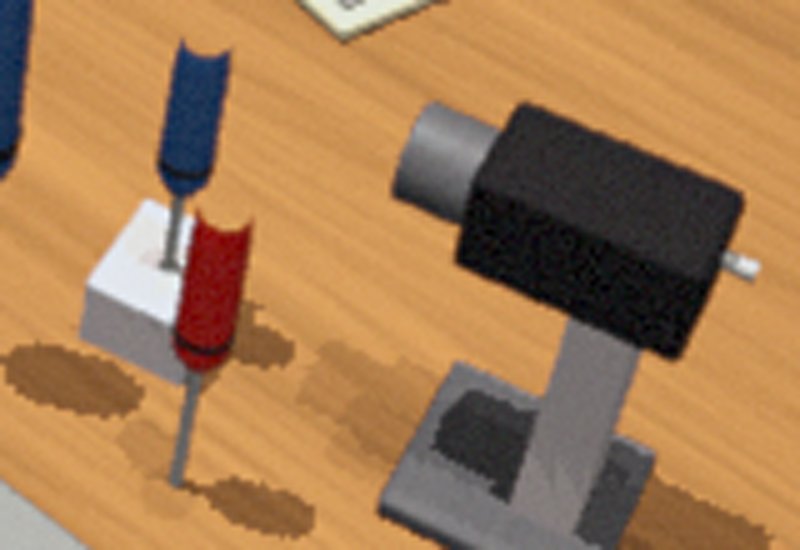

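Crop a shows the tooth on the right-hand cam, at about (275,240), facing the scene camera (+x,+y side). So the hooked cam is the one near (0.491,-0.222). Crop b shows the small blue driver nearly upright in the block, with the lens facing it. I'll check its lean and its neighbours next.

```bash
python3 - <<'E'
from h import *
for n in('scene','top'):
    im,P=cloud(n); h=cv2.cvtColor(im,cv2.COLOR_RGB2HSV)
    for nm,lo,hi in(('blue',(100,120,30),(125,255,255)),('red',(0,180,60),(6,255,255)),('purple',(135,120,30),(160,255,255))):
        m=cv2.inRange(h,lo,hi)>0; p=P[m]; ok=(p[:,2]>.05)&(p[:,2]<.4)&(p[:,0]>.5)&(p[:,0]<.85)&(p[:,1]>-.1)&(p[:,1]<.38); p=p[ok]
        if nm=='blue':
            near=np.hypot(p[:,0]-.6,p[:,1]-.27)<.035; parts=[('small',p[near]),('tall',p[~near])]
        else: parts=[(nm,p)]
        for a,q in parts:
            if len(q)<5: continue
            print(n,a,len(q),'min',np.round(q.min(0)*1e3),'max',np.round(q.max(0)*1e3))
            if a=='small' :
                for z0 in(.1,.115,.13,.145,.16):
                    r=q[(q[:,2]>z0)&(q[:,2]<z0+.015)]
                    if len(r)>4:print('  ',z0,len(r),np.round(np.median(r,0)*1e3,1),np.round(np.ptp(r,0)*1e3,1))
E
```

```text
scene small 228 min [597. 265.  88.] max [612. 282. 169.]
   0.1 31 [607.8 276.1 109.7] [13.1 15.  13.9]
   0.115 48 [607.7 275.5 122.5] [14.2 17.6 14.3]
   0.13 51 [607.7 275.4 138.2] [12.1 16.1 14.5]
   0.145 52 [607.8 275.4 154. ] [14.4 17.3 14.7]
   0.16 30 [607.7 276.2 165.3] [14.4 15.8  9.2]
scene tall 520 min [673. 209. 116.] max [695. 237. 229.]
scene red 213 min [661. 323.  86.] max [678. 342. 163.]
scene purple 470 min [629. -98.  50.] max [684. -42.  93.]
top small 9 min [590. 257. 122.] max [596. 263. 165.]
top tall 39 min [661. 202. 144.] max [674. 215. 213.]
top red 21 min [655. 316. 100.] max [665. 323. 153.]
top purple 88 min [630. -97.  51.] max [681. -46.  95.]
```

>>> servo_tool:
  moves:
    - {"dz": 0.03, "dx": 0.02, "dy": 0.04, "jaw": 1}
    - {"dz": 0.03, "dx": 0.02, "dy": 0.05}
    - {"dz": 0.03, "dx": 0.02, "dy": 0.05}
    - {"dz": 0.02, "dx": 0.02, "dy": 0.055}
    - {"dz": 0.02, "dx": 0.02, "dy": 0.055, "roll": 8}
    - {"dx": 0.02, "dy": 0.055, "roll": 8}
    - {"dx": 0.02, "dy": 0.055, "roll": 8}
    - {"dx": 0.02, "dy": 0.055, "roll": 8}
    - {"dx": 0.02, "dy": 0.055, "roll": 8}
    - {"dx": 0.02, "dy": 0.05, "roll": 8}

```text
$.moves[0]: bad value
```

>>> servo_tool:
  moves:
    - {"dx": 0.02, "dy": 0.04, "dz": 0.03, "roll": 0, "jaw": 0.99}
    - {"dx": 0.02, "dy": 0.05, "dz": 0.03, "roll": 0, "jaw": 0.99}
    - {"dx": 0.02, "dy": 0.05, "dz": 0.02, "roll": 0, "jaw": 0.99}
    - {"dx": 0.02, "dy": 0.055, "dz": 0.01, "roll": 0, "jaw": 0.99}
    - {"dx": 0.02, "dy": 0.055, "dz": 0, "roll": 8, "jaw": 0.99}
    - {"dx": 0.02, "dy": 0.055, "dz": 0, "roll": 8, "jaw": 0.99}
    - {"dx": 0.02, "dy": 0.055, "dz": 0, "roll": 8, "jaw": 0.99}
    - {"dx": 0.02, "dy": 0.055, "dz": 0, "roll": 8, "jaw": 0.99}
    - {"dx": 0.02, "dy": 0.055, "dz": 0, "roll": 8, "jaw": 0.99}
    - {"dx": 0.02, "dy": 0.05, "dz": 0, "roll": 8, "jaw": 0.99}
  newtons: 30

```text
t: 1.35
eef_pos: [0.4881, -0.0884, 0.3166]
ee_rot: [-3.141, 0.0, -1.858]
force: [0.6, -1.0, 0.6]
width: 0.087
gripper_force: 0.0
```

>>> servo_tool:
  moves:
    - {"dx": 0.016, "dy": 0.052, "dz": 0, "roll": 7, "jaw": 0.99}
    - {"dx": 0.016, "dy": 0.052, "dz": 0, "roll": 7, "jaw": 0.99}
    - {"dx": 0.016, "dy": 0.052, "dz": 0, "roll": 7, "jaw": 0.99}
    - {"dx": 0.016, "dy": 0.052, "dz": 0, "roll": 7, "jaw": 0.99}
    - {"dx": 0.016, "dy": 0.052, "dz": 0, "roll": 0, "jaw": 0.99}
    - {"dx": 0.016, "dy": 0.052, "dz": 0, "roll": 0, "jaw": 0.99}
    - {"dx": 0.015, "dy": 0.047, "dz": -0.01, "roll": 0, "jaw": 0.99}
    - {"dx": 0, "dy": 0, "dz": -0.03, "roll": 0, "jaw": 0.99}
    - {"dx": 0, "dy": 0, "dz": -0.02, "roll": 0, "jaw": 0.99}
    - {"dx": 0, "dy": 0, "dz": 0, "roll": 0, "jaw": 0.99}

```text
t: 2.6
eef_pos: [0.598, 0.2682, 0.2543]
ee_rot: [3.138, -0.002, -1.374]
force: [0.2, -0.5, 0.3]
width: 0.0865
gripper_force: 0.0
```

```bash
python3 - <<'E'
from h import *
s=get_state();print(s['eef_pos'],s['ee_rot'])
im,d=grab('scene')
cv2.imwrite('pics/c.png',cv2.resize(im[180:390,300:520,::-1],(620,592),interpolation=cv2.INTER_CUBIC))
E
```

```text
[0.59796088 0.26815462 0.25428264] [ 3.13756577e+00 -1.69420914e-03 -1.37424505e+00]
```

View pics/c.png

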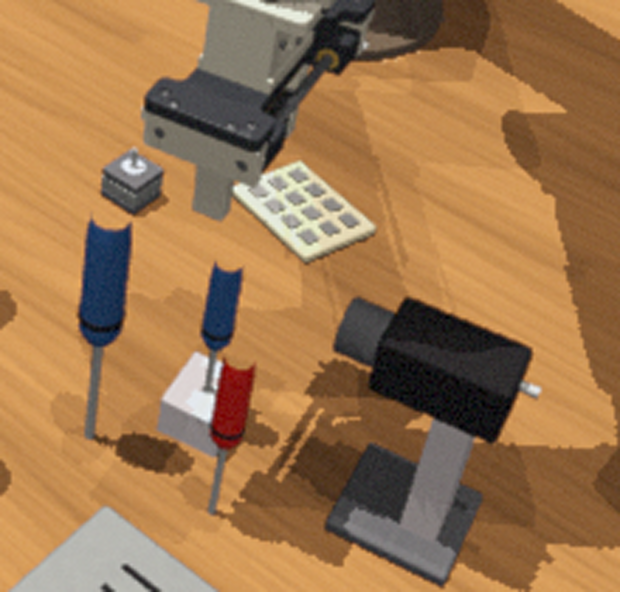

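The hand is above the small driver, with the tall blue driver clear to the left and the red one in front. Now I descend and grip.

>>> servo_tool:
  moves:
    - {"dx": 0.001, "dy": 0.0015, "dz": -0.025, "roll": 0.5, "jaw": 0.99}
    - {"dx": 0, "dy": 0, "dz": -0.025, "roll": 0, "jaw": 0.99}
    - {"dx": 0, "dy": 0, "dz": -0.025, "roll": 0, "jaw": 0.99}
    - {"dx": 0, "dy": 0, "dz": -0.025, "roll": 0, "jaw": 0.99}
    - {"dx": 0, "dy": 0, "dz": -0.02, "roll": 0, "jaw": 0.99}
    - {"dx": 0, "dy": 0, "dz": -0.015, "roll": 0, "jaw": 0.99}
    - {"dx": 0, "dy": 0, "dz": 0, "roll": 0, "jaw": 0.99}
    - {"dx": 0, "dy": 0, "dz": 0, "roll": 0, "jaw": 0.6}
    - {"dx": 0, "dy": 0, "dz": 0, "roll": 0, "jaw": 0.3}
    - {"dx": 0, "dy": 0, "dz": 0, "roll": 0, "jaw": 0.1}
  newtons: 30

```text
t: 3.9
eef_pos: [0.6002, 0.2702, 0.1223]
ee_rot: [-3.141, 0.0, -1.366]
force: [0.0, 0.0, 0.6]
width: 0.0623
gripper_force: 0.0
```

>>> servo_tool:
  moves:
    - {"dx": 0, "dy": 0, "dz": 0, "roll": 0, "jaw": 0.1}
    - {"dx": 0, "dy": 0, "dz": 0, "roll": 0, "jaw": 0.1}
    - {"dx": 0, "dy": 0, "dz": 0, "roll": 0, "jaw": 0.1}
    - {"dx": 0, "dy": 0, "dz": 0, "roll": 0, "jaw": 0.1}
    - {"dx": 0, "dy": 0, "dz": 0, "roll": 0, "jaw": 0.1}
    - {"dx": 0, "dy": 0, "dz": 0, "roll": 0, "jaw": 0.1}
    - {"dx": 0, "dy": 0, "dz": 0, "roll": 0, "jaw": 0.1}
    - {"dx": 0, "dy": 0, "dz": 0, "roll": 0, "jaw": 0.1}
    - {"dx": 0, "dy": 0, "dz": 0, "roll": 0, "jaw": 0.1}
    - {"dx": 0, "dy": 0, "dz": 0.005, "roll": 0, "jaw": 0.1}

```text
t: 5.15
eef_pos: [0.5996, 0.2698, 0.1262]
ee_rot: [3.14, -0.0, -1.366]
force: [-0.5, -0.2, -0.4]
width: 0.0232
gripper_force: 30.0
```

>>> servo_tool:
  moves:
    - {"dx": 0, "dy": 0, "dz": 0.01, "roll": 0, "jaw": 0.1}
    - {"dx": 0, "dy": 0, "dz": 0.02, "roll": 0, "jaw": 0.1}
    - {"dx": 0, "dy": 0, "dz": 0.03, "roll": 0, "jaw": 0.1}
    - {"dx": 0, "dy": 0, "dz": 0.035, "roll": 0, "jaw": 0.1}
    - {"dx": 0, "dy": 0, "dz": 0.035, "roll": 0, "jaw": 0.1}
    - {"dx": 0.006, "dy": -0.03, "dz": 0, "roll": 0, "jaw": 0.1}
    - {"dx": 0.01, "dy": -0.05, "dz": 0, "roll": 0, "jaw": 0.1}
    - {"dx": 0.01, "dy": -0.05, "dz": 0, "roll": 0, "jaw": 0.1}
    - {"dx": 0.01, "dy": -0.05, "dz": 0, "roll": 0, "jaw": 0.1}
    - {"dx": 0.01, "dy": -0.05, "dz": 0, "roll": 0, "jaw": 0.1}

```text
t: 6.4
eef_pos: [0.6461, 0.0385, 0.2576]
ee_rot: [-3.141, 0.0, -1.365]
force: [1.3, 0.7, -1.7]
width: 0.0236
gripper_force: 30.0
```

>>> servo_tool:
  moves:
    - {"dx": 0, "dy": 0, "dz": 0, "roll": 0, "jaw": 0.1}
    - {"dx": 0, "dy": 0, "dz": 0, "roll": 0, "jaw": 0.1}
    - {"dx": 0, "dy": 0, "dz": 0, "roll": 0, "jaw": 0.1}
    - {"dx": 0, "dy": 0, "dz": 0, "roll": 0, "jaw": 0.1}
    - {"dx": 0, "dy": 0, "dz": 0, "roll": 0, "jaw": 0.1}
    - {"dx": 0, "dy": 0, "dz": 0, "roll": 0, "jaw": 0.1}
    - {"dx": 0, "dy": 0, "dz": 0, "roll": 0, "jaw": 0.1}
    - {"dx": 0, "dy": 0, "dz": 0, "roll": 0, "jaw": 0.1}
    - {"dx": 0, "dy": 0, "dz": 0, "roll": 0, "jaw": 0.1}
    - {"dx": 0, "dy": 0, "dz": 0, "roll": 0, "jaw": 0.1}

```text
t: 7.65
eef_pos: [0.646, 0.04, 0.2566]
ee_rot: [-3.142, 0.0, -1.366]
force: [-0.3, -0.3, -1.4]
width: 0.0236
gripper_force: 30.0
```

```bash
python3 - <<'E'
from h import *
s=get_state();print(s['eef_pos'],s['ee_rot'],s['width'])
im,d=grab('scene')
cv2.imwrite('pics/d.png',cv2.resize(im[140:350,200:420,::-1],(620,592),interpolation=cv2.INTER_CUBIC))
im,P=cloud('scene')
h=cv2.cvtColor(im,cv2.COLOR_RGB2HSV)
m=cv2.inRange(h,(100,120,30),(125,255,255))>0
q=P[m]; q=q[np.hypot(q[:,0]-.646,q[:,1]-.04)<.05]; print(len(q),q.min(0),q.max(0),np.median(q,0))
q=P.reshape(-1,3); q=q[(np.hypot(q[:,0]-.646,q[:,1]-.04)<.04)&(q[:,2]>.1)&(q[:,2]<.2)]
for z in np.arange(.1,.2,.01):
    r=q[(q[:,2]>z)&(q[:,2]<z+.01)]
    if len(r): print(round(z,2),len(r),np.round(r.mean(0)*1e3),np.round(np.ptp(r,0)*1e3))
E
```

```text
[0.64598442 0.03997058 0.25655622] [-3.14155218e+00  1.73865635e-05 -1.36575249e+00] 0.02364363376971793
119 [0.63741998 0.01318654 0.22494598] [0.68348249 0.05461947 0.48537766] [0.6499765  0.05037568 0.25514623]
0.13 1 [643.  41. 140.] [0. 0. 0.]
0.14 9 [646.  41. 145.] [8. 3. 8.]
0.15 11 [647.  41. 156.] [7. 7. 8.]
0.16 10 [647.  41. 166.] [5. 7. 9.]
0.17 10 [647.  42. 176.] [5. 5. 9.]
0.18 12 [646.  41. 185.] [ 4.  5. 10.]
0.19 9 [647.  41. 196.] [6. 9. 9.]
```

View pics/d.png

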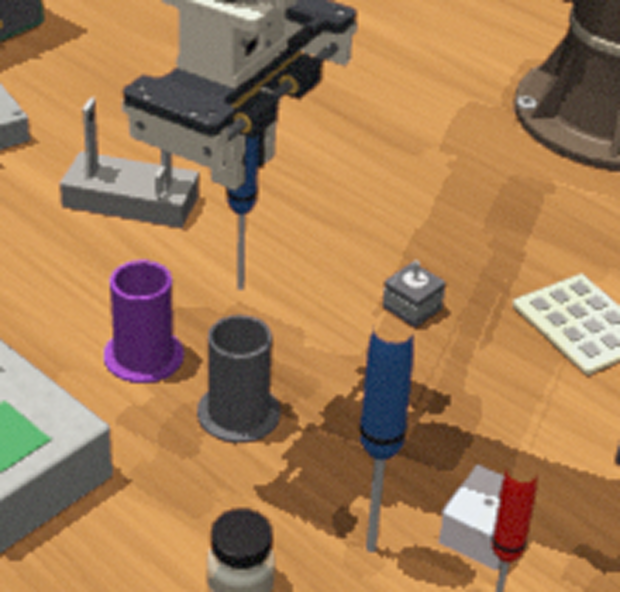

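The driver hangs upright over the dark cup with its tip at about z = 0.14, centred to about 1 mm. I'll lower it and release.

>>> servo_tool:
  moves:
    - {"dx": 0, "dy": 0, "dz": -0.02, "roll": 0, "jaw": 0.1}
    - {"dx": 0, "dy": 0, "dz": -0.025, "roll": 0, "jaw": 0.1}
    - {"dx": 0, "dy": 0, "dz": -0.025, "roll": 0, "jaw": 0.1}
    - {"dx": 0, "dy": 0, "dz": -0.02, "roll": 0, "jaw": 0.1}
    - {"dx": 0, "dy": 0, "dz": -0.02, "roll": 0, "jaw": 0.1}
    - {"dx": 0, "dy": 0, "dz": -0.01, "roll": 0, "jaw": 0.1}
    - {"dx": 0, "dy": 0, "dz": -0.01, "roll": 0, "jaw": 0.1}
    - {"dx": 0, "dy": 0, "dz": -0.002, "roll": 0, "jaw": 0.1}
    - {"dx": 0, "dy": 0, "dz": 0, "roll": 0, "jaw": 0.1}
    - {"dx": 0, "dy": 0, "dz": 0, "roll": 0, "jaw": 0.1}

```text
t: 8.95
eef_pos: [0.6464, 0.0401, 0.1253]
ee_rot: [-3.14, 0.0, -1.366]
force: [-0.1, -0.4, -0.3]
width: 0.0235
gripper_force: 30.0
```

>>> servo_tool:
  moves:
    - {"dx": 0, "dy": 0, "dz": 0, "roll": 0, "jaw": 0.4}
    - {"dx": 0, "dy": 0, "dz": 0, "roll": 0, "jaw": 0.6}
    - {"dx": 0, "dy": 0, "dz": 0, "roll": 0, "jaw": 0.8}
    - {"dx": 0, "dy": 0, "dz": 0, "roll": 0, "jaw": 0.99}
    - {"dx": 0, "dy": 0, "dz": 0, "roll": 0, "jaw": 0.99}
    - {"dx": 0, "dy": 0, "dz": 0, "roll": 0, "jaw": 0.99}
    - {"dx": 0, "dy": 0, "dz": 0, "roll": 0, "jaw": 0.99}
    - {"dx": 0, "dy": 0, "dz": 0, "roll": 0, "jaw": 0.99}
    - {"dx": 0, "dy": 0, "dz": 0.005, "roll": 0, "jaw": 0.99}
    - {"dx": 0, "dy": 0, "dz": 0.01, "roll": 0, "jaw": 0.99}

```text
t: 10.2
eef_pos: [0.6458, 0.04, 0.1398]
ee_rot: [3.141, -0.0, -1.366]
force: [0.1, 1.3, -0.3]
width: 0.0871
gripper_force: 0.0
```

>>> servo_tool:
  moves:
    - {"dx": 0, "dy": 0, "dz": 0.02, "roll": 0, "jaw": 0.99}
    - {"dx": 0, "dy": 0, "dz": 0.03, "roll": 0, "jaw": 0.99}
    - {"dx": 0, "dy": 0, "dz": 0.03, "roll": 0, "jaw": 0.99}
    - {"dx": 0, "dy": 0, "dz": 0.03, "roll": 0, "jaw": 0.99}
    - {"dx": -0.02, "dy": -0.04, "dz": 0.01, "roll": 4, "jaw": 0.99}
    - {"dx": -0.03, "dy": -0.05, "dz": 0, "roll": 4, "jaw": 0.99}
    - {"dx": -0.03, "dy": -0.05, "dz": 0, "roll": 4, "jaw": 0.99}
    - {"dx": -0.03, "dy": -0.05, "dz": 0, "roll": 4, "jaw": 0.99}
    - {"dx": -0.03, "dy": -0.05, "dz": 0, "roll": 2, "jaw": 0.99}
    - {"dx": -0.015, "dy": -0.022, "dz": 0, "roll": 0, "jaw": 0.99}

```text
t: 11.45
eef_pos: [0.4894, -0.224, 0.2609]
ee_rot: [-3.14, -0.001, -1.053]
force: [-0.3, -0.5, 0.2]
width: 0.0868
gripper_force: 0.0
```

```bash
python3 - <<'E'
from h import *
s=get_state();print(s['eef_pos'],s['ee_rot'],s['width'])
im,d=grab('scene')
cv2.imwrite('pics/e.png',cv2.resize(im[140:350,200:420,::-1],(620,592),interpolation=cv2.INTER_CUBIC))
E
```

```text
[ 0.48940319 -0.22404906  0.26085533] [-3.14047390e+00 -1.05051555e-03 -1.05282462e+00] 0.08684194595679005
```

View pics/e.png

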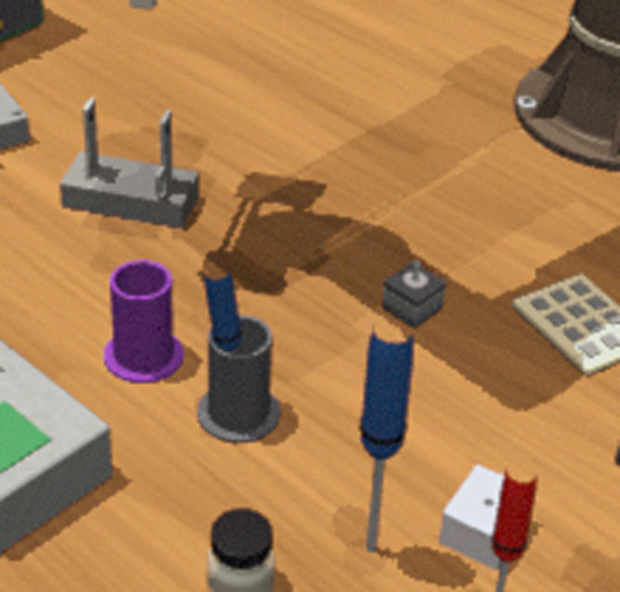

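The blue driver stands leaning in the dark cup, around (222,310), and the socket is empty. The cams are still upright at (90,140) and (165,150). Next I grip the hooked cam by its edges.

>>> servo_tool:
  moves:
    - {"dx": 0.0, "dy": 0.001, "dz": -0.03, "roll": 0.3, "jaw": 0.7}
    - {"dx": 0, "dy": 0, "dz": -0.035, "roll": 0, "jaw": 0.7}
    - {"dx": 0, "dy": 0, "dz": -0.035, "roll": 0, "jaw": 0.7}
    - {"dx": 0, "dy": 0, "dz": -0.03, "roll": 0, "jaw": 0.7}
    - {"dx": 0, "dy": 0, "dz": -0.03, "roll": 0, "jaw": 0.7}
    - {"dx": 0, "dy": 0, "dz": -0.02, "roll": 0, "jaw": 0.7}
    - {"dx": 0, "dy": 0, "dz": -0.01, "roll": 0, "jaw": 0.7}
    - {"dx": 0, "dy": 0, "dz": 0, "roll": 0, "jaw": 0.7}
    - {"dx": 0, "dy": 0, "dz": 0, "roll": 0, "jaw": 0.6}
    - {"dx": 0, "dy": 0, "dz": 0, "roll": 0, "jaw": 0.5}
  newtons: 40

```text
t: 12.75
eef_pos: [0.4916, -0.221, 0.0705]
ee_rot: [-3.14, -0.001, -1.046]
force: [0.6, 0.4, 0.3]
width: 0.0477
gripper_force: 0.0
```

```bash
python3 - <<'E'
from h import *
s=get_state();print(s['eef_pos'],s['ee_rot'],s['width'],s['force'])
im,d=grab('scene')
cv2.imwrite('pics/f.png',cv2.resize(im[140:240,200:310,::-1],(660,600),interpolation=cv2.INTER_CUBIC))
E
```

```text
[ 0.49157866 -0.22101759  0.07047815] [-3.14029748e+00 -9.77204595e-04 -1.04612387e+00] 0.047712233817181544 [0.55713959 0.35113717 0.27710753]
```

View pics/f.png

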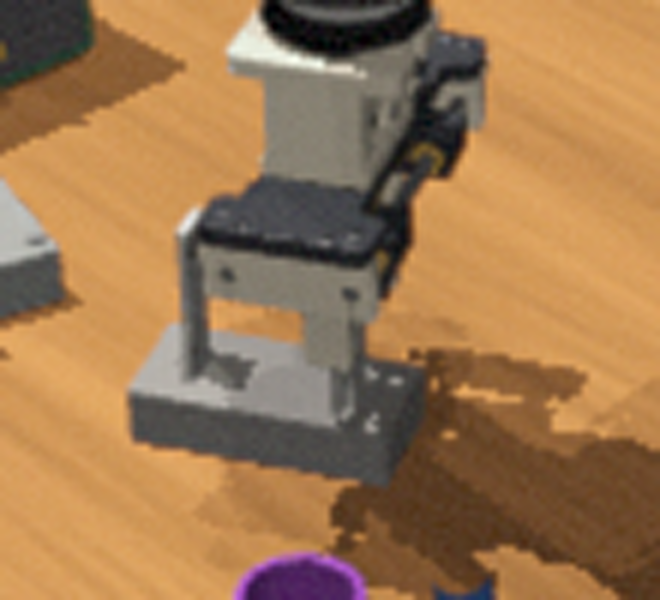

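```bash
python3 - <<'E'
from h import *
c0=np.array([.4906,-.222]); e1=np.array([.866,.5]); e2=np.array([.5,-.866])
f=lambda u:np.round((u-[200,140])*6)
for nm,c,r,z in(('tooth top',c0,.030,.060),('tooth mid',c0,.03,.036),('tip finger inner',np.array([.4916,-.221]),.0238,.0705),('finger outer',np.array([.4916,-.221]),.045,.0705),('plain top',c0+.08*e2,.012,.112),('plain base',c0+.08*e2,.012,.03)):
    print(nm,[f(proj('scene',np.r_[c+r*e1+k*e2,z])[0]) for k in(-.0025,.0025,-.0095,.0095)])
im,P=cloud('scene')
q=P[190:215,248:268].reshape(-1,3); q=q[(q[:,2]>.036)&(q[:,2]<.060)]; d=q[:,:2]-c0
print('e1',np.round(np.sort(d@e1)*1e3)); print('e2',np.round(d@e2*1e3,1)[np.argsort(d@e1)])
E
```

```text
tooth top [array([334., 375.]), array([324., 374.]), array([349., 378.]), array([310., 371.])]
tooth mid [array([335., 417.]), array([325., 415.]), array([350., 420.]), array([311., 413.])]
tip finger inner [array([338., 351.]), array([327., 350.]), array([352., 354.]), array([313., 347.])]
finger outer [array([323., 377.]), array([313., 375.]), array([338., 379.]), array([298., 373.])]
plain top [array([179., 234.]), array([169., 233.]), array([193., 237.]), array([155., 230.])]
plain base [array([188., 378.]), array([178., 377.]), array([202., 381.]), array([164., 374.])]
e1 [-12.  -9.  -8.  -7.  -6.  -3.  -3.   1.   2.   5.   6.   6.   7.   7.
   8.  10.  14.  15.  15.  21.  23.  24.  24.  24.  25.  25.  25.  25.
  26.  26.  27.  28.  28.  28.  29.  31.]
e2 [-1.5 -2.3 -2.9 -3.4 -3.6 -4.2 -4.5 -2.7 -2.9 -3.9 -1.2 -4.3 -1.6 -4.6
 -4.6  0.5 -3.7 -4.1 -4.3 -3.2  2.1 -3.9  1.4  1.9  1.4 -1.5  1.5 -4.7
  1.1 -4.6 -2.2 -2.2 -2.3 -2.6  0.1 -3.4]
```

```bash
python3 - <<'E'
from h import *
c=np.array([.4916,-.221]); e1=np.array([.866,.5]); e2=np.array([.5,-.866])
im,P=cloud('scene'); q=P[180:222,225:275]; d=(q[...,:2]-c); a=d@e1*1e3; b=d@e2*1e3; z=q[...,2]*1e3
def st(n,m):
    v=b[m]; print(n,m.sum(),np.round(np.percentile(v,[0,5,50,95,100]),1))
st('finger',(z>72)&(z<100)&(a>35)&(a<60)&(abs(b)<25))
st('tooth end',(z>38)&(z<60)&(a>24)&(a<36)&(abs(b)<15))
st('tooth end hi',(z>45)&(z<58)&(a>27)&(a<36)&(abs(b)<15))
# rack top edges along e2 and e1
m=(z>26)&(z<34); print('rack',np.round([np.nanmin(b[m]),np.nanmax(b[m])],1))
t,PT=cloud('top'); 
# print rows through tooth, gray
g=cv2.cvtColor(im,cv2.COLOR_RGB2GRAY)
for r in(193,196,199,202,205,208): print(r,g[r,245:268], np.round(b[r-180,20:43],0))
E
```

```text
finger 62 [-14.  -12.1  -2.2   7.5   9.5]
tooth end 8 [-4.2 -3.8 -1.9  1.1  1.5]
tooth end hi 1 [0.4 0.4 0.4 0.4 0.4]
rack [-26.4 105.6]
193 [146 141 139 141 142 124 118 119 121 118 116 115 122  93 103 110 128 138
 146 142 142 142 147] [ 72.  68.  66.  63.  61.   9.   7.   4.   3.  -3.  -5.  -7. -14. -13.
 -32. -36. -37. -41.  19.  16.  13.   9.   8.]
196 [152 149 147 151 146 134 120 122 119 117 120 116 116  91  78  83 133 153
 152 150 148 151 145] [ 66.  65.  60.  60.  56.  52.   6.   5.   0.  -1.  -5.  -7.  -9. -12.
 -13.  -3.  20.  19.  15.  11.   8.   7.   2.]
199 [157 158 158 155 145 137 124 124 120 124 120 119 121 101  64  70  90 109
 118 126 136 140 156] [ 47.  44.  40.  39.  35.  32.   7.   4.   3.  -1.  -5.  -8.  -9. -14.
 -12.  -4.   2.  11.   8.   6.   3.   2.   0.]
202 [144 145 144 142 143 144 143 143 144 142  94  84  84  75  65  80 129 137
  77  70  81  79  64] [ 41.  41.  36.  34.  33.  28.  26.  22.  19.  17.   2.  -4.  -3.  -4.
  -2.  -4.  -3.  -5.  -8. -11. -15. -16. -20.]
205 [145 144 143 146 145 147 146 143 144 142 102  87  91 108  76  67  70  68
  63  68  68  68  66] [ 36.  34.  32.  29.  26.  24.  21.  18.  14.  12.   1.  -2.   3.  -4.
  -4.  -2.  -7. -11. -14. -15. -19. -21. -23.]
208 [144 145 144 145 143 145 148 146 147 142 111  95 129 131  76  63  69  82
  68  66  64  62  50] [ 32.  31.  26.  24.  21.  20.  15.  11.  11.   7.   2.  -2.  -4.  -3.
  -7.  -8. -11. -13. -18. -20. -22. -25. -25.]
```

Measured relative to the finger, the cam is centred to within about 1 mm across the pads. Closing now.

>>> servo_tool:
  moves:
    - {"dx": 0, "dy": 0, "dz": 0, "roll": 0, "jaw": 0.4}
    - {"dx": 0, "dy": 0, "dz": 0, "roll": 0, "jaw": 0.35}
    - {"dx": 0, "dy": 0, "dz": 0, "roll": 0, "jaw": 0.3}
    - {"dx": 0, "dy": 0, "dz": 0, "roll": 0, "jaw": 0.25}
    - {"dx": 0, "dy": 0, "dz": 0, "roll": 0, "jaw": 0.1}
    - {"dx": 0, "dy": 0, "dz": 0, "roll": 0, "jaw": 0.1}
    - {"dx": 0, "dy": 0, "dz": 0, "roll": 0, "jaw": 0.1}
    - {"dx": 0, "dy": 0, "dz": 0, "roll": 0, "jaw": 0.1}
    - {"dx": 0, "dy": 0, "dz": 0, "roll": 0, "jaw": 0.1}
    - {"dx": 0, "dy": 0, "dz": 0.003, "roll": 0, "jaw": 0.1}
  newtons: 45

```text
t: 14.05
eef_pos: [0.4901, -0.2208, 0.072]
ee_rot: [3.14, 0.001, -1.047]
force: [-2.9, -2.1, -2.9]
width: 0.0235
gripper_force: 44.8
```

>>> servo_tool:
  moves:
    - {"dx": 0, "dy": 0, "dz": 0.005, "roll": 0, "jaw": 0.1}
    - {"dx": 0, "dy": 0, "dz": 0.01, "roll": 0, "jaw": 0.1}
    - {"dx": 0, "dy": 0, "dz": 0.015, "roll": 0, "jaw": 0.1}
    - {"dx": 0, "dy": 0, "dz": 0.025, "roll": 0, "jaw": 0.1}
    - {"dx": 0, "dy": 0, "dz": 0.035, "roll": 0, "jaw": 0.1}
    - {"dx": 0, "dy": 0, "dz": 0.035, "roll": 0, "jaw": 0.1}
    - {"dx": 0, "dy": 0, "dz": 0.035, "roll": 0, "jaw": 0.1}
    - {"dx": 0, "dy": 0, "dz": 0.03, "roll": 0, "jaw": 0.1}
    - {"dx": 0, "dy": 0, "dz": 0.02, "roll": 0, "jaw": 0.1}
    - {"dx": 0, "dy": 0, "dz": 0.01, "roll": 0, "jaw": 0.1}

```text
t: 15.3
eef_pos: [0.4921, -0.2209, 0.2954]
ee_rot: [-3.137, -0.003, -1.046]
force: [0.2, 1.2, -2.1]
width: 0.0233
gripper_force: 44.8
```

>>> servo_tool:
  moves:
    - {"dx": 0.005, "dy": 0.02, "dz": 0, "roll": 0, "jaw": 0.1}
    - {"dx": 0.01, "dy": 0.04, "dz": 0, "roll": -3, "jaw": 0.1}
    - {"dx": 0.01, "dy": 0.045, "dz": 0, "roll": -3, "jaw": 0.1}
    - {"dx": 0.01, "dy": 0.045, "dz": 0, "roll": -3, "jaw": 0.1}
    - {"dx": 0.01, "dy": 0.045, "dz": 0, "roll": -3, "jaw": 0.1}
    - {"dx": 0.01, "dy": 0.045, "dz": 0, "roll": -3, "jaw": 0.1}
    - {"dx": 0.01, "dy": 0.045, "dz": 0, "roll": -3, "jaw": 0.1}
    - {"dx": 0.01, "dy": 0.045, "dz": 0, "roll": 0, "jaw": 0.1}
    - {"dx": 0.01, "dy": 0.04, "dz": 0, "roll": 0, "jaw": 0.1}
    - {"dx": 0.01, "dy": 0.03, "dz": 0, "roll": 0, "jaw": 0.1}

```text
t: 16.55
eef_pos: [0.5862, 0.1812, 0.2927]
ee_rot: [-3.141, 0.001, -1.359]
force: [0.7, -0.1, -1.7]
width: 0.0236
gripper_force: 44.8
```

>>> servo_tool:
  moves:
    - {"dx": 0.004, "dy": 0.03, "dz": 0, "roll": 0, "jaw": 0.1}
    - {"dx": 0.006, "dy": 0.03, "dz": 0, "roll": 0, "jaw": 0.1}
    - {"dx": 0.004, "dy": 0.029, "dz": 0, "roll": 0, "jaw": 0.1}
    - {"dx": 0, "dy": 0, "dz": -0.005, "roll": 0, "jaw": 0.1}
    - {"dx": 0, "dy": 0, "dz": -0.02, "roll": 0, "jaw": 0.1}
    - {"dx": 0, "dy": 0, "dz": -0.03, "roll": 0, "jaw": 0.1}
    - {"dx": 0, "dy": 0, "dz": -0.03, "roll": 0, "jaw": 0.1}
    - {"dx": 0, "dy": 0, "dz": -0.02, "roll": 0, "jaw": 0.1}
    - {"dx": 0, "dy": 0, "dz": -0.01, "roll": 0, "jaw": 0.1}
    - {"dx": 0, "dy": 0, "dz": -0.005, "roll": 0, "jaw": 0.1}

```text
t: 17.8
eef_pos: [0.6001, 0.268, 0.1725]
ee_rot: [-3.142, -0.0, -1.361]
force: [0.1, 1.1, -0.9]
width: 0.0238
gripper_force: 44.8
```

>>> servo_tool:
  moves:
    - {"dx": 0, "dy": 0, "dz": 0, "roll": 0, "jaw": 0.1}
    - {"dx": 0, "dy": 0, "dz": 0, "roll": 0, "jaw": 0.1}
    - {"dx": 0, "dy": 0, "dz": 0, "roll": 0, "jaw": 0.1}
    - {"dx": 0, "dy": 0, "dz": 0, "roll": 0, "jaw": 0.1}
    - {"dx": 0, "dy": 0, "dz": 0, "roll": 0, "jaw": 0.1}
    - {"dx": 0, "dy": 0, "dz": 0, "roll": 0, "jaw": 0.1}
    - {"dx": 0, "dy": 0, "dz": 0, "roll": 0, "jaw": 0.1}
    - {"dx": 0, "dy": 0, "dz": 0, "roll": 0, "jaw": 0.1}
    - {"dx": 0, "dy": 0, "dz": 0, "roll": 0, "jaw": 0.1}
    - {"dx": 0, "dy": 0, "dz": 0, "roll": 0, "jaw": 0.1}

```text
t: 19.05
eef_pos: [0.6, 0.268, 0.1726]
ee_rot: [-3.142, 0.0, -1.36]
force: [-0.2, -0.2, -1.5]
width: 0.0235
gripper_force: 44.8
```

```bash
python3 - <<'E'
from h import *
s=get_state();print(s['eef_pos'],s['ee_rot'],s['width'])
im,d=grab('scene')
cv2.imwrite('pics/g.png',cv2.resize(im[180:390,300:520,::-1],(620,592),interpolation=cv2.INTER_CUBIC))
im,P=cloud('scene')
c=np.array(s['eef_pos'][:2]); a=s['ee_rot'][2]-np.pi/2+np.pi; e1=np.array([np.cos(a),np.sin(a)]); e2=np.array([-e1[1],e1[0]])
print('axis',np.degrees(a)%180)
q=P.reshape(-1,3); r=np.c_[(q[:,:2]-c)@e1,(q[:,:2]-c)@e2,q[:,2]]*1e3
for z in range(100,176,8):
    m=(abs(r[:,0])<40)&(abs(r[:,1])<25)&(r[:,2]>z)&(r[:,2]<z+8)
    if m.sum(): print(z,m.sum(),'e1',np.round(np.percentile(r[m,0],[2,50,98]),1),'e2',np.round(np.percentile(r[m,1],[5,50,95]),1))
m=(abs(r[:,0])<25)&(abs(r[:,1])<25)&(r[:,2]>60)&(r[:,2]<170);print('zmin',np.sort(r[m,2])[:5])
E
```

```text
[0.59997338 0.26804814 0.1725762 ] [-3.14157816e+00  6.83833180e-06 -1.36036930e+00] 0.02348413954066455
axis 12.056580301286466
108 2 e1 [6.2 7.6 9. ] e2 [-1.   0.5  1.9]
116 16 e1 [-12.    6.6  11.4] e2 [-1.2  2.1  3.1]
124 13 e1 [-9.5  6.4 12.4] e2 [-0.4  2.3  2.9]
132 16 e1 [-13.1   5.3  20.8] e2 [-0.6  1.8  2.8]
140 26 e1 [-7.5 11.5 30.1] e2 [-2.3  2.   2.9]
148 15 e1 [ 4.  27.7 30.1] e2 [-1.2  1.8  2.8]
156 20 e1 [13.6 23.5 29.8] e2 [-2.7  0.3  2.8]
164 6 e1 [16.5 22.4 30.3] e2 [-1.3  1.9  2.7]
172 18 e1 [-21.9  26.5  29.2] e2 [-8.2  3.1 11.7]
zmin [114.82109351 115.49570805 116.48126666 116.97525876 117.24460079]
```

View pics/g.png

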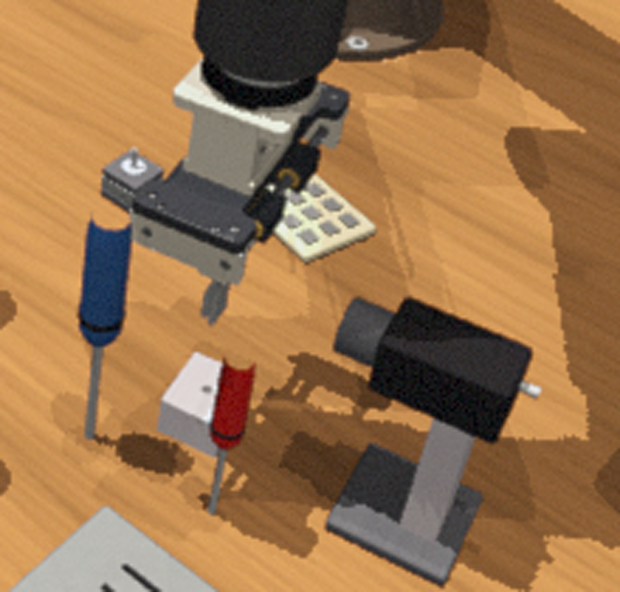

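The cam hangs upright in front of the lens with its face square to it. I'll trim by about 4 mm down and 1 mm sideways, then settle.

>>> servo_tool:
  moves:
    - {"dx": 0.0005, "dy": 0.001, "dz": -0.002, "roll": -0.3, "jaw": 0.1}
    - {"dx": 0, "dy": 0, "dz": -0.0023, "roll": 0, "jaw": 0.1}
    - {"dx": 0, "dy": 0, "dz": 0, "roll": 0, "jaw": 0.1}
    - {"dx": 0, "dy": 0, "dz": 0, "roll": 0, "jaw": 0.1}
    - {"dx": 0, "dy": 0, "dz": 0, "roll": 0, "jaw": 0.1}
    - {"dx": 0, "dy": 0, "dz": 0, "roll": 0, "jaw": 0.1}
    - {"dx": 0, "dy": 0, "dz": 0, "roll": 0, "jaw": 0.1}
    - {"dx": 0, "dy": 0, "dz": 0, "roll": 0, "jaw": 0.1}
    - {"dx": 0, "dy": 0, "dz": 0, "roll": 0, "jaw": 0.1}
    - {"dx": 0, "dy": 0, "dz": 0, "roll": 0, "jaw": 0.1}

```text
t: 20.35
eef_pos: [0.6005, 0.269, 0.1682]
ee_rot: [3.142, -0.0, -1.366]
force: [0.6, 0.4, -0.9]
width: 0.0237
gripper_force: 44.8
```

```bash
python3 - <<'E'
from h import *
s=get_state();print(s['t'],s['eef_pos'],s['ee_rot'],s['width'],s['gripper_force'],np.abs(s['qd']).max())
if abs(s['eef_pos'][2]-.168)<.002 and s['width']>.02: print(job_done())
E
```

```text
20.35 [0.6004636  0.26899778 0.16823894] [ 3.14152071e+00 -4.83530983e-05 -1.36565977e+00] 0.023698716978543595 44.84785616397858 0.002333820397096325
the job is handed in; nothing more can be done
None
```

I stood the small blue screwdriver in the dark cup and let go of it. The arm is now holding the hooked cam still and upright, centred in front of the lens about 9 cm away, and I handed the job in at 20.4 s.

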